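# Find the rocking canister lid and press it home

## Task

One of the four canisters' wooden lids is not down on its rim, although it looks just like the others: press the lids gently near the edge with a fingertip until you find the one that rocks, then press that lid firmly in its middle until it sits fully home. Use only a light touch on the lids that are already home: leaned on, they jam deeper and are hard to open. Do not pinch or lift any lid, leave the other kitchen things where they are, and finish clear of everything.

Things in the scene. Friction and masses are not known exactly. Their poses are not given: they have to be found in the camera images.
- lid_a: One of four identical turned wooden canister lids (the odd one out may be any of the four; names follow no order of place): brown, round, flat-topped, 74 mm across, 24 mm tall. Origin: centre of the flat top; z is the lid's axis, straight up when level. All four lids rest level, each on a white glazed canister 96 mm across that is full, heavy and does not budge.
- lid_b: Second of the four identical lids (the odd one out may be any of the four), 74 mm across; origin: centre of its flat top, z its axis. The canisters are hand-thrown: lid tops stand 131 to 146 mm above the shelf, whether home or not. Any lid that is home gives evenly by about 1.5 mm under 6 N near its edge, tipping under 0.03 rad, and springs back; over 14 N jams it deeper for good.
- lid_c: Third of the four identical lids (the odd one out may be any of the four), 74 mm across; origin: centre of its flat top, z its axis. Whichever lid is not home stands 5 mm off its rim, its silicone ring caught: pressed 25 mm from its centre with 3 to 5 N it tips 0.1 to 0.17 rad, the pressed edge dipping 3 to 4 mm, and levels itself when let go.
- lid_d: Fourth of the four identical lids (the odd one out may be any of the four), 74 mm across; origin: centre of its flat top, z its axis. Whichever lid is not home slides down when pressed in its middle (within about 8 mm of the centre) with 17 to 23 N: it goes 5 mm, stops on the rim, stays there and rocks no more. Pressing its edge does not seat it.
- tortilla_press: Bystander: cast aluminium tortilla press, round plates 190 mm across with a lever, about 250 mm long and 75 mm high, standing to one side. Origin: underside, under the centre of the plates; its x axis points to the hinge.
- tortilla_warmer: Bystander: round red plastic tortilla warmer with a knobbed lid, 210 mm across, 99 mm high, standing to the other side. Origin: centre of its underside.
- glazed_bowl: Bystander: small glazed ceramic bowl, 92 mm across the rim, 42 mm high, standing among the canisters. Origin: centre of its underside.
- spatula: Bystander: stainless steel spatula, 300 mm long, lying flat on the shelf beyond the canisters. Origin: under the middle of its length; it lies along its x axis, blade to +x.

How it is judged:
By the outcome, as a careful person would: the job done as asked, in the order asked, and still so for the second after the job is handed in, with the robot touching nothing.
It also fails if it takes over 54 s, if anything falls off the work surface, if the arm or the gripper's body presses on something with over 40 N, if the wrist force passes 120 N, or if a joint passes its speed limit or range.

## Robot

A 6-joint arm with a two-finger parallel gripper is mounted at the origin on the work surface. World frame = base frame: x ahead of the robot, y to its left, z up, the work surface at z = 0. Lengths are in m, angles in degrees, forces in N, time in s.
With the tool pointing down it reaches from about 0.4 to 0.825 m from the base axis. Payload 7 kg.
Tool frame: the origin (TCP) lies at the very end of the fingers, on their centre line; the grasp point (between the pads) lies 19 mm behind it; x points along the fingers, z is the direction in which the jaws open and shut, and the axes are right-handed (so a half turn about x gives the same grasp; the last joint's range is limited). The gripper opens to 88 mm and grips with 3 to 60 N. Pads are 19 mm wide; open, the fingers measure 130 mm over their backs; the gripper's body (78 mm by 193 mm) begins 47 mm behind the grasp point.
Start: joints at [91.163, 20.546, 0.682, 0, -70.136, -16.507], TCP at [0.179, 0.651, 0.227] pointing down, gripper open.
Joint ranges: [-176.03, 176.03], [-82.01, 121.73], [-58.28, 71.71], [-173.87, 95.51], [-174.79, -0.11], [-173.66, 173.66]. Speed limits (degrees/s): [136.94, 136.94, 172.46, 180, 180, 180].

## Interface

Orientations are given as [roll, pitch, yaw] about the fixed x, y, z axes, in that order (R = Rz(yaw) Ry(pitch) Rx(roll)).
In Python, from plant import * gives the robot as it stands.
- The arm moves only by the tool arm_command, never from a script. Its argument "commands" is one flat list of numbers, 5 for each row, row after row: the shift along the tool's x, y, z in mm, then the turn about the tool's x in degrees, then the opening in per cent of the stroke, from 0 (shut) to 100 (fully open). A call has 1 to 5 rows; each row shifts and turns the pose as measured when the row begins, along the tool's axes as they then stand; what a row does not reach is not made up. A row lasts 1/8 s, in which the tool goes at most 62.5 mm and 10.7 degrees, less where a joint would pass 70% of its speed; a pose out of reach is approached as far as the arm can. A call is refused whole if a number of a shift passes 62.5 or a number of a turn 10.7, either way. A call with a gripper value outside its range is refused whole. The fingers move at their own pace and stop on an object; the grip force is fixed at half the most. Time passes only in rows, so rows that do not move let the fingers close. It gives the time, the measured TCP pose, the force and the opening at its end, in the units of the state.
- get_obs(): the state, without advancing time (a new reading comes with each control period).
- snapshot(name): name is "scene" or "top"; returns a dict with "frame" (400x640x3 uint8, blue, green, red), "fov_y" (degrees; the focal length in pixels is half the picture's height over the tangent of half this angle, whatever the lens; pixels are square), "cx", "cy" (the principal point, pixels), "world_to_cam" (4x4, takes a point from world to camera coordinates). Camera axes: x right, y up, looking along -z (the intrinsics and any distortion apply to the point x, -y, -z); pixel columns grow to the right and rows downward; lengths in m; the calibration is good to about 2 mm. A picture is of the moment at which its call begins. There is no depth.
- close_job(): hands the job in, once; it reports no verdict.
The state is a dict: "clock": time; "joint_pos": joint angles; "qvel": joint speeds; "tau": joint torques, N m; "tool_pos": TCP position; "orientation": TCP orientation; "force": force on the tool from outside, world axes, zero at the start; "moment": the same for the moment, N m; "opening": finger opening in m.
Only numpy, scipy, OpenCV 4.12 (cv2) and the standard library are available. Lean on these libraries where they do the work, as an engineer would, in place of code of your own. Each camera call takes 0.05 s, during which the arm holds its last target. There are 200 camera calls.

## Working session

There is one attempt and no reset: what is moved stays moved. The work goes in short steps, Python scripts to look and compute and a tool call to move; the robot and the scene stay as the last step left them, time stands still between calls to the robot, and variables do not carry over. Pictures are saved under pics/ and viewed, about 8 in all and at most 12, crops included, and the job is handed in when it is done.

Besides the shell and the picture viewer there is one more tool, called after "Call:" as name(argument=value, ...) on one line, values as JSON. arm_command: Moves the arm, as the interface text tells. Its arguments: {"type":"object","properties":{"commands":{"type":"array"}},"required":["commands"]}

```bash
mkdir -p pics
python3 - <<'E'
from plant import *
import cv2,numpy as np,pickle
o=get_obs();print({k:np.round(v,4).tolist() for k,v in o.items()})
S={}
for n in("scene","top"):
    s=snapshot(n);S[n]=s;cv2.imwrite(f"pics/{n}0.png",s["frame"]);print(n,s["fov_y"],s["cx"],s["cy"],np.round(s["world_to_cam"],3).tolist(),[k for k in s])
pickle.dump(S,open("s0.pkl","wb"))
cv2.imwrite("pics/both0.png",cv2.resize(np.vstack([S["scene"]["frame"],S["top"]["frame"]]),(480,600)))
E
```

```text
{'clock': 0.0, 'joint_pos': [91.1617, 20.5896, 0.6353, -0.0215, -70.135, -16.5074], 'qvel': [-0.0057, 0.1196, -0.0793, -0.1103, 0.0288, 0.0377], 'tau': [0.0011, -58.2722, 29.3055, 6.9973, 0.007, -0.0002], 'tool_pos': [0.1785, 0.6505, 0.2257], 'orientation': [3.7616, 89.9085, -101.5914], 'force': [-0.0445, 0.049, 0.6844], 'moment': [-0.0497, -0.0189, -0.0206], 'opening': 0.0879}
scene 55.33890461176543 312.57723180036663 199.05113898135596 [[0.456, 0.89, 0.004, -0.253], [-0.699, 0.356, 0.62, 0.342], [0.551, -0.285, 0.785, -1.464], [0.0, 0.0, 0.0, 1.0]] ['frame', 'fov_y', 'cx', 'cy', 'world_to_cam']
top 49.81115643541205 327.1620526104966 195.01737966969532 [[-0.019, -1.0, -0.019, 0.022], [0.985, -0.022, 0.171, -0.615], [-0.172, -0.015, 0.985, -1.421], [0.0, 0.0, 0.0, 1.0]] ['frame', 'fov_y', 'cx', 'cy', 'world_to_cam']
```

View pics/top0.png

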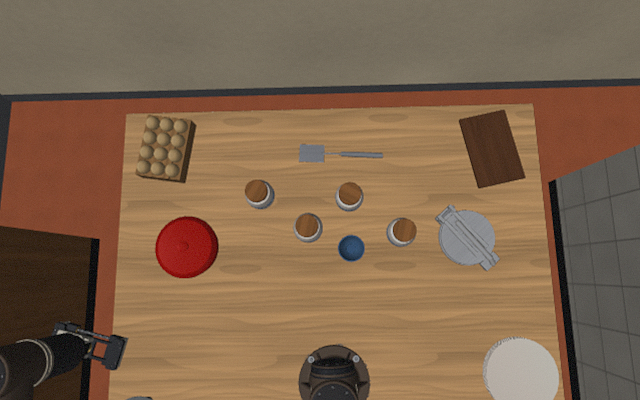

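View pics/scene0.png

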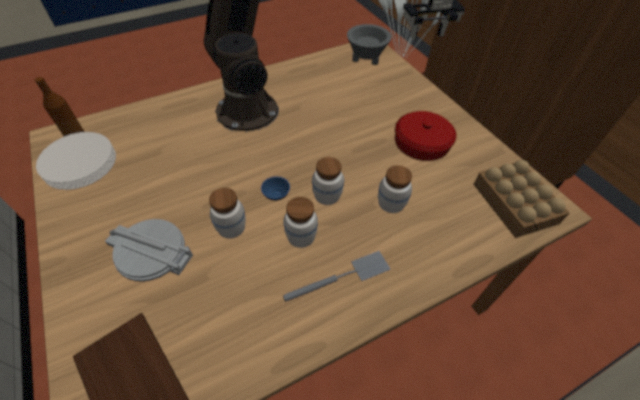

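Top view: lids near (257,190), (308,225), (350,190), (403,230), with the bowl at (351,248). Scene view: lids near (224,198), (300,209), (328,168), (398,176).

```bash
cat > h.py <<'E'
import cv2,numpy as np,pickle
def lids(s,seeds):
    f=s["frame"];hsv=cv2.cvtColor(f,cv2.COLOR_BGR2HSV);out=[]
    for u,v in seeds:
        m=np.zeros(f.shape[:2],np.uint8);m[v-22:v+22,u-22:u+22]=1
        b=cv2.inRange(hsv,(3,100,40),(18,255,165))*m
        n,l,st,c=cv2.connectedComponentsWithStats(b);k=1+np.argmax(st[1:,4])
        out.append((st[k],c[k],l==k))
    return out
def foc(s):return 200/np.tan(np.radians(s["fov_y"]/2))
def proj(s,P):
    q=s["world_to_cam"]@np.append(P,1);F=foc(s);return np.array([s["cx"]+F*q[0]/-q[2],s["cy"]-F*q[1]/-q[2]])
def ray(s,uv):
    F=foc(s);R=s["world_to_cam"][:3,:3];t=s["world_to_cam"][:3,3]
    d=R.T@np.array([(uv[0]-s["cx"])/F,-(uv[1]-s["cy"])/F,-1]);return -R.T@t,d/np.linalg.norm(d)
def plane(s,uv,z):
    c,d=ray(s,uv);return c+d*(z-c[2])/d[2]
def tri(r):
    A=sum(np.eye(3)-np.outer(d,d) for c,d in r);b=sum((np.eye(3)-np.outer(d,d))@c for c,d in r);p=np.linalg.solve(A,b)
    return p,max(np.linalg.norm((np.eye(3)-np.outer(d,d))@(p-c)) for c,d in r)
E
python3 - <<'E'
from h import *
S=pickle.load(open("s0.pkl","rb"))
T=[(257,190),(308,225),(350,190),(403,230)];C=[(398,178),(328,168),(300,210),(224,200)]
a=lids(S["top"],T);b=lids(S["scene"],C)
for x,y in zip(a,b):
    p,e=tri([ray(S["top"],x[1]),ray(S["scene"],y[1])])
    print(x[0],x[1].round(1),y[0],y[1].round(1),p.round(4),round(e,4),plane(S["top"],x[1],.135).round(4),plane(S["scene"],y[1],.135).round(4))
for n,L in(("top",T),("scene",C)):
    f=S[n]["frame"].copy()
    t=[];
    for (u,v),q in zip(L,a if n=="top" else b):
        g=f[v-22:v+22,u-22:u+22].copy();h=g.copy();h[q[2][v-22:v+22,u-22:u+22]]=(0,255,0)
        t.append(cv2.resize(np.vstack([g,h]),None,fx=4,fy=4,interpolation=cv2.INTER_NEAREST)[:, :])
    S[n+"t"]=np.hstack(t)
cv2.imwrite("pics/crop.png",cv2.resize(np.vstack([S["topt"],S["scenet"]]),(600,600)))
E
```

```text
[ 235  168   44   34 1064] [256.4 182. ] [ 376  156   44   44 1348] [399.2 172. ] [0.6407 0.229  0.1606] 0.0051 [0.6488 0.2382 0.135 ] [0.6219 0.2416 0.135 ]
[295 214  23  23 390] [306.3 225.3] [ 306  146   44   44 1436] [327.5 162.6] [0.5029 0.0756 0.1415] 0.0012 [0.5041 0.0771 0.135 ] [0.4972 0.0776 0.135 ]
[ 328  168   44   42 1181] [347.1 184.2] [ 278  188   44   44 1177] [298.7 206.7] [ 0.6259 -0.0656  0.1618] 0.0102 [ 0.6349 -0.057   0.135 ] [ 0.604 -0.067  0.135]
[ 381  211   44   41 1092] [404.5 232.7] [ 202  178   44   44 1411] [221.5 194.2] [ 0.4738 -0.2345  0.1378] 0.0006 [ 0.4742 -0.2344  0.135 ] [ 0.4711 -0.2348  0.135 ]
```

View pics/crop.png

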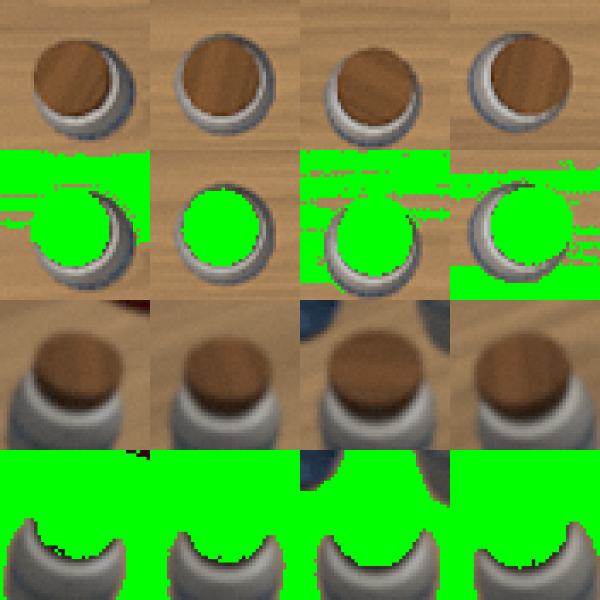

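The crops show the four lid tops clearly, but the mask leaks onto the table, so I will threshold on brightness. In the scene view the darker lid side shows below the top face.

Run:
```python
from h import *
S=pickle.load(open("s0.pkl","rb"))
T=[(257,190),(308,225),(350,190),(403,230)];C=[(398,178),(328,168),(300,210),(224,200)]
def fit(s,seed,rng,tag):
    u,v=seed;g=s["frame"][v-22:v+22,u-22:u+22];hsv=cv2.cvtColor(g,cv2.COLOR_BGR2HSV)
    V=hsv[...,2];sat=hsv[...,1]>95
    th,_=cv2.threshold(V[sat].reshape(-1,1),0,255,cv2.THRESH_OTSU)
    b=((V<th)&sat).astype(np.uint8)
    b=cv2.morphologyEx(b,cv2.MORPH_OPEN,np.ones((3,3)))
    n,l,st,c=cv2.connectedComponentsWithStats(b)
    k=1+np.argmax([st[i,4]-20*np.linalg.norm(c[i]-22) for i in range(1,n)])
    m=(l==k).astype(np.uint8)
    if tag=="s": # column profile of V through centroid
        x=int(c[k][0]);print("col",V[:,x].tolist())
    return m,st[k]+np.array([u-22,v-22,0,0,0]),c[k]+[u-22,v-22],th
for t,c in zip(T,C):
    m,st,ct,th=fit(S["top"],t,0,"t");m2,st2,c2,th2=fit(S["scene"],c,0,"s")
    print("top",st,ct.round(1),th,"scene",st2,c2.round(1),th2)
    p=plane(S["top"],ct,.138);print(p.round(4),"exp width px",foc(S["top"])*.074/np.linalg.norm(p-ray(S["top"],ct)[0]),foc(S["scene"])*.074/np.linalg.norm(p-ray(S["scene"],c2)[0]))
```

```text
col [156, 158, 155, 154, 155, 156, 155, 154, 150, 132, 113, 108, 107, 107, 109, 102, 105, 105, 104, 106, 104, 103, 102, 103, 102, 105, 92, 77, 63, 42, 40, 49, 67, 110, 139, 149, 137, 102, 91, 85, 83, 80, 82, 76]
top [245 180  22  22 391] [255.7 190.4] 138.0 scene [386 166  26  22 439] [398.2 176.1] 121.0
[0.6204 0.2398 0.138 ] exp width px 22.532464247463476 25.364031176162335
col [151, 149, 150, 151, 156, 155, 153, 151, 147, 145, 134, 121, 115, 112, 110, 112, 110, 110, 107, 105, 108, 103, 99, 102, 97, 100, 100, 97, 82, 63, 50, 48, 44, 51, 80, 117, 142, 149, 129, 102, 89, 84, 83, 80]
top [296 215  22  22 390] [306.3 225.3] 141.0 scene [316 158  26  21 433] [328.3 167.4] 119.0
[0.5038 0.0768 0.138 ] exp width px 23.132251209142222 25.51180797042328
col [141, 147, 148, 146, 152, 153, 153, 147, 132, 108, 99, 96, 98, 101, 101, 98, 98, 100, 106, 110, 112, 112, 113, 112, 105, 104, 96, 101, 97, 92, 72, 57, 46, 45, 52, 75, 107, 137, 149, 143, 122, 95, 87, 77]
top [339 182  22  23 397] [349.4 192.9] 139.0 scene [286 197  28  25 549] [299.6 208.8] 120.0
[ 0.6055 -0.0634  0.138 ] exp width px 22.92951853801899 28.075833773947064
col [147, 147, 154, 159, 164, 157, 153, 146, 139, 126, 113, 108, 107, 106, 104, 108, 108, 107, 110, 108, 108, 109, 107, 112, 109, 111, 111, 109, 106, 97, 80, 59, 48, 43, 50, 74, 103, 131, 146, 138, 116, 90, 79, 76]
top [393 219  24  23 427] [404.4 229.7] 139.0 scene [209 188  29  24 536] [222.7 199.5] 120.0
[ 0.4834 -0.2343  0.138 ] exp width px 22.917921359576173 26.855266825278648
```

```bash
cat > g.py <<'E'
import sys,numpy as np
from plant import *
from scipy.spatial.transform import Rotation as Ro
L={1:(.6204,.2398),2:(.5038,.0768),3:(.6055,-.0634),4:(.4834,-.2343)}
def go(k,off,z):
    o=get_obs();R=Ro.from_euler("xyz",o["orientation"],degrees=True).as_matrix();p=o["tool_pos"]
    t=np.append(np.array(L[k]),z)+R[:,1]*off;t[2]=z
    print("clock",round(o["clock"],2),"p",np.round(p,4),"F",np.round(o["force"],2),"target",t.round(4),"tool mm",(R.T@(t-p)*1e3).round(1),"axes z,y",R[:,2].round(3),R[:,1].round(3))
if __name__=="__main__":go(int(sys.argv[1]),float(sys.argv[2]),float(sys.argv[3]))
E
python3 g.py 1 -.03 .16
python3 - <<'E'
from h import *
S=pickle.load(open("s0.pkl","rb"))
for t,r in zip([(255.7,190.4),(306.3,225.3),(349.4,192.9),(404.4,229.7)],[173.8,165.5,207,197.5]):
    zs=np.linspace(.12,.155,36);rows=[proj(S["scene"],plane(S["top"],t,z))[1] for z in zs]
    i=np.argmin(abs(np.array(rows)-r));print(zs[i].round(3),rows[0],rows[-1],plane(S["top"],t,zs[i]).round(4))
E
```

```text
clock 0.1 p [0.1785 0.6505 0.2257] F [-0.49  0.57 -0.62] target [0.5915 0.2477 0.16  ] tool mm [ 66.2 504.8 279. ] axes z,y [-0.265 -0.964  0.002] [ 0.964 -0.265  0.   ]
0.128 175.8089061682142 166.68906997463347 [0.6224 0.2415 0.128 ]
0.13 167.94306453315423 158.98562286292153 [0.5046 0.0773 0.13  ]
0.134 210.97528432094037 201.07525314513904 [ 0.6063 -0.0635  0.134 ]
0.135 201.51107930533396 191.80984631519462 [ 0.4836 -0.2347  0.135 ]
```

Call:
arm_command(commands=[0,50,28,0,0,0,50,28,0,0,0,50,28,0,0,0,0,0,0,0,0,0,0,0,0])

```text
clock: 0.72
tool_pos: [0.3032, 0.5258, 0.2231]
orientation: [1.8, 89.7, -103.5]
force: [-0.5, 0.1, -0.4]
opening: 0.0434
```

```bash
python3 g.py 1 -.03 .16
```

```text
clock 0.72 p [0.3032 0.5258 0.2231] F [-0.52  0.14 -0.42] target [0.5915 0.2477 0.16  ] tool mm [ 64.3 351.4 191.9] axes z,y [-0.264 -0.965  0.006] [ 0.965 -0.264  0.   ]
```

Call:
arm_command(commands=[5,52,29,0,0,5,52,29,0,0,5,52,29,0,0,5,52,29,0,0,5,52,29,0,0])

```text
clock: 1.35
tool_pos: [0.5174, 0.3214, 0.1973]
orientation: [1.4, 89.7, -103.0]
force: [0.3, 1.2, -0.2]
opening: 0.0007
```

Call:
arm_command(commands=[0,52,28,0,0,0,40,20,0,0,0,0,0,0,0])

```text
clock: 1.72
tool_pos: [0.598, 0.2502, 0.1953]
orientation: [-10.5, 89.6, -115.0]
force: [-0.3, 0.3, -0.8]
opening: 0.0005
```

```bash
python3 g.py 1 -.03 .152
```

```text
clock 1.73 p [0.598  0.2502 0.1953] F [-0.26  0.33 -0.79] target [0.5914 0.2473 0.152 ] tool mm [43.4 -5.7  4.1] axes z,y [-0.25  -0.968  0.007] [ 0.968 -0.25  -0.001]
```

Call:
arm_command(commands=[20,-6,4,0,0,18,0,0,0,0,0,0,0,0,0])

```text
clock: 2.1
tool_pos: [0.5899, 0.251, 0.1555]
orientation: [-16.0, 89.5, -120.3]
force: [-0.1, -0.7, -0.6]
opening: 0.0005
```

```bash
python3 g.py 1 -.03 .146
```

```text
clock 2.1 p [0.5899 0.251  0.1555] F [-0.09 -0.74 -0.57] target [0.5913 0.2472 0.146 ] tool mm [9.5 2.3 3.2] axes z,y [-0.247 -0.969  0.008] [ 0.969 -0.247 -0.002]
```

Call:
arm_command(commands=[3,2,3,0,0,3,0,0,0,0,1.5,0,0,0,0,0,0,0,0,0])

```text
clock: 2.6
tool_pos: [0.5914, 0.2497, 0.1497]
orientation: [-3.1, 89.7, -107.3]
force: [-0.4, 0.0, -0.2]
opening: 0.0006
```

Call:
arm_command(commands=[1.5,0,0,0,0,1,0,0,0,0])

```text
clock: 2.85
tool_pos: [0.5916, 0.2498, 0.1475]
orientation: [1.1, 89.7, -103.1]
force: [0.2, -0.7, 0.9]
opening: 0.0006
```

Call:
arm_command(commands=[1,0,0,0,0,1,0,0,0,0])

```text
clock: 3.1
tool_pos: [0.5917, 0.2497, 0.1454]
orientation: [2.1, 89.7, -102.1]
force: [-0.6, 0.8, -0.1]
opening: 0.0001
```

Call:
arm_command(commands=[1,0,0,0,0,1,0,0,0,0,1,0,0,0,0])

```text
clock: 3.48
tool_pos: [0.5916, 0.2496, 0.1421]
orientation: [0.6, 89.7, -103.6]
force: [0.1, 0.3, -0.6]
opening: 0.0002
```

Call:
arm_command(commands=[1,0,0,0,0,1,0,0,0,0,1,0,0,0,0])

```text
clock: 3.85
tool_pos: [0.5917, 0.2496, 0.1388]
orientation: [0.8, 89.7, -103.3]
force: [-0.3, 0.7, -0.5]
opening: 0.0005
```

Call:
arm_command(commands=[1,0,0,0,0,1,0,0,0,0,1,0,0,0,0])

```text
clock: 4.22
tool_pos: [0.5916, 0.2496, 0.1356]
orientation: [0.9, 89.7, -103.3]
force: [0.3, 0.3, -0.1]
opening: 0.0008
```

Call:
arm_command(commands=[1,0,0,0,0,1,0,0,0,0,0.5,0,0,0,0])

```text
clock: 4.6
tool_pos: [0.5916, 0.2496, 0.133]
orientation: [1.1, 89.7, -103.1]
force: [0.4, -0.4, 0.8]
opening: 0.0005
```

Call:
arm_command(commands=[1,0,0,0,0,1,0,0,0,0])

```text
clock: 4.85
tool_pos: [0.5917, 0.2497, 0.1315]
orientation: [4.8, 89.7, -99.4]
force: [-2.4, 0.3, 4.2]
opening: 0.0003
```

Call:
arm_command(commands=[0.5,0,0,0,0])

```text
clock: 4.97
tool_pos: [0.5916, 0.2497, 0.1314]
orientation: [7.1, 89.7, -97.1]
force: [-2.0, -0.8, 4.6]
opening: 0.0005
```

Call:
arm_command(commands=[1,0,0,0,0])

```text
clock: 5.1
tool_pos: [0.5917, 0.2497, 0.1309]
orientation: [10.2, 89.7, -93.9]
force: [-2.6, -0.3, 5.6]
opening: 0.0003
```

Call:
arm_command(commands=[-15,0,0,0,0,-15,0,0,0,0,-5,0,0,0,0])

```text
clock: 5.48
tool_pos: [0.592, 0.2499, 0.1679]
orientation: [13.8, 89.7, -90.4]
force: [0.1, -0.0, -0.8]
opening: 0.0003
```

```bash
python3 g.py 2 -.03 .158
```

```text
clock 5.47 p [0.592  0.2499 0.1679] F [ 0.06 -0.02 -0.75] target [0.4747 0.0841 0.158 ] tool mm [ 10.7 -73.2 189.4] axes z,y [-0.245 -0.97   0.005] [ 0.97  -0.245  0.001]
```

Call:
arm_command(commands=[0,-18,47,0,0,0,-18,47,0,0,0,-18,47,0,0,0,-18,46,0,0,5,0,0,0,0])

```text
clock: 6.1
tool_pos: [0.4735, 0.0824, 0.1647]
orientation: [55.7, 89.8, -48.4]
force: [-0.2, 0.0, -1.0]
opening: 0.0002
```

```bash
python3 g.py 2 -.03 .146
```

```text
clock 6.1 p [0.4735 0.0824 0.1647] F [-0.2   0.03 -0.96] target [0.4747 0.0841 0.146 ] tool mm [18.7  0.7 -2. ] axes z,y [-0.244 -0.97   0.002] [ 0.97  -0.244  0.003]
```

Call:
arm_command(commands=[9,1,-2,0,0,7,0,0,0,0,1,0,0,0,0])

```text
clock: 6.48
tool_pos: [0.4762, 0.0853, 0.1466]
orientation: [63.4, 89.8, -40.7]
force: [0.2, 0.0, -0.0]
opening: 0.0005
```

Call:
arm_command(commands=[1,0,0,0,0,1,0,0,0,0,1,0,0,0,0])

```text
clock: 6.85
tool_pos: [0.4767, 0.0861, 0.143]
orientation: [47.3, 89.8, -56.8]
force: [-0.1, 0.7, -0.8]
opening: 0.0007
```

Call:
arm_command(commands=[1,0,0,0,0,1,0,0,0,0,1,0,0,0,0])

```text
clock: 7.22
tool_pos: [0.4768, 0.0862, 0.14]
orientation: [53.9, 89.8, -50.1]
force: [-0.5, -0.4, 0.8]
opening: 0.0006
```

Call:
arm_command(commands=[1,0,0,0,0,1,0,0,0,0,1,0,0,0,0])

```text
clock: 7.6
tool_pos: [0.4768, 0.0861, 0.1369]
orientation: [56.4, 89.8, -47.6]
force: [0.2, 0.3, 0.6]
opening: 0.0003
```

Call:
arm_command(commands=[1,0,0,0,0,1,0,0,0,0,1,0,0,0,0])

```text
clock: 7.98
tool_pos: [0.4769, 0.0862, 0.1342]
orientation: [58.8, 89.8, -45.2]
force: [-3.3, 0.9, 5.9]
opening: 0.0004
```

Call:
arm_command(commands=[0.6,0,0,0,0])

```text
clock: 8.1
tool_pos: [0.4769, 0.0862, 0.134]
orientation: [59.9, 89.8, -44.2]
force: [-2.0, 0.3, 5.5]
opening: 0.0005
```

Call:
arm_command(commands=[-15,0,0,0,0,-15,0,0,0,0,-5,0,0,0,0])

```text
clock: 8.48
tool_pos: [0.4766, 0.0862, 0.1696]
orientation: [49.8, 89.8, -54.3]
force: [-0.3, 0.1, -0.9]
opening: 0.0006
```

```bash
python3 g.py 3 -.03 .158
```

```text
clock 8.47 p [0.4766 0.0862 0.1696] F [-0.27  0.08 -0.92] target [ 0.5764 -0.0561  0.158 ] tool mm [ 12.3 131.3 113.8] axes z,y [-0.243 -0.97   0.003] [ 0.97  -0.243  0.003]
```

Call:
arm_command(commands=[0,44,38,0,0,0,44,38,0,0,0,43,38,0,0,5,0,0,0,0])

```text
clock: 8.98
tool_pos: [0.5803, -0.0583, 0.1661]
orientation: [86.7, 89.7, -17.0]
force: [-1.3, -0.5, -0.1]
opening: 0.0006
```

```bash
python3 g.py 3 -.03 .1465
```

```text
clock 8.97 p [ 0.5803 -0.0583  0.1661] F [-1.29 -0.5  -0.1 ] target [ 0.5764 -0.0563  0.1465] tool mm [19.6 -4.4 -1.1] axes z,y [-0.238 -0.971  0.   ] [ 0.971 -0.238  0.006]
```

Call:
arm_command(commands=[10,-4,-1,0,0,7,0,0,0,0,1,0,0,0,0])

```text
clock: 9.35
tool_pos: [0.5746, -0.0551, 0.1457]
orientation: [77.8, 89.8, -26.0]
force: [1.0, 0.2, 1.1]
opening: 0.0006
```

Call:
arm_command(commands=[1,0,0,0,0,1,0,0,0,0])

```text
clock: 9.6
tool_pos: [0.5746, -0.0538, 0.1443]
orientation: [85.7, 89.8, -17.9]
force: [-1.0, -0.2, 0.0]
opening: 0.0004
```

Call:
arm_command(commands=[1,0,0,0,0,1,0,0,0,0,1,0,0,0,0])

```text
clock: 9.98
tool_pos: [0.5749, -0.0535, 0.1417]
orientation: [91.4, 89.7, -12.1]
force: [0.1, -0.4, -0.2]
opening: 0.0005
```

Call:
arm_command(commands=[1,0,0,0,0,1,0,0,0,0,1,0,0,0,0])

```text
clock: 10.35
tool_pos: [0.575, -0.0536, 0.1389]
orientation: [91.6, 89.7, -12.0]
force: [-2.1, 0.0, 4.8]
opening: 0.0004
```

Call:
arm_command(commands=[0.6,0,0,0,0,0.6,0,0,0,0])

```text
clock: 10.6
tool_pos: [0.575, -0.0536, 0.1385]
orientation: [91.9, 89.7, -11.6]
force: [-3.2, 1.2, 5.9]
opening: 0.0001
```

Call:
arm_command(commands=[-15,0,0,0,0,-15,0,0,0,0,-5,0,0,0,0])

```text
clock: 10.98
tool_pos: [0.575, -0.0536, 0.1759]
orientation: [91.7, 89.6, -11.8]
force: [-0.1, -1.1, 0.0]
opening: 0.0004
```

```bash
python3 g.py 4 -.03 .158
```

```text
clock 10.97 p [ 0.575  -0.0536  0.1759] F [-0.14 -1.11  0.04] target [ 0.4542 -0.2273  0.158 ] tool mm [ 17.3 -76.8 197.1] axes z,y [-0.235 -0.972 -0.   ] [ 0.972 -0.235  0.006]
```

Call:
arm_command(commands=[0,-19,49,0,0,0,-19,49,0,0,0,-19,49,0,0,0,-19,49,0,0,5,0,0,0,0])

```text
clock: 11.6
tool_pos: [0.4532, -0.2304, 0.1724]
orientation: [96.1, 89.4, -7.4]
force: [0.3, -0.2, -1.1]
opening: 0.0005
```

```bash
python3 g.py 4 -.03 .147
```

```text
clock 11.6 p [ 0.4532 -0.2304  0.1724] F [ 0.27 -0.24 -1.06] target [ 0.4542 -0.2273  0.147 ] tool mm [25.4  0.  -3.2] axes z,y [-0.232 -0.973 -0.001] [ 0.973 -0.232  0.011]
```

Call:
arm_command(commands=[12,0,-3,0,0,10,0,0,0,0,0,0,0,0,0])

```text
clock: 11.98
tool_pos: [0.4547, -0.2263, 0.1485]
orientation: [97.9, 89.4, -5.5]
force: [0.2, 0.6, -0.4]
opening: 0.0007
```

Call:
arm_command(commands=[1,0,0,0,0,1,0,0,0,0])

```text
clock: 12.22
tool_pos: [0.4556, -0.2255, 0.1464]
orientation: [96.9, 89.4, -6.4]
force: [0.5, -0.2, 0.0]
opening: 0.0003
```

Call:
arm_command(commands=[1,0,0,0,0,1,0,0,0,0,1,0,0,0,0])

```text
clock: 12.6
tool_pos: [0.456, -0.2254, 0.1435]
orientation: [96.6, 89.4, -6.7]
force: [0.4, -0.6, -0.1]
opening: 0.0006
```

Call:
arm_command(commands=[1,0,0,0,0,1,0,0,0,0,1,0,0,0,0])

```text
clock: 12.98
tool_pos: [0.456, -0.2255, 0.1404]
orientation: [96.7, 89.4, -6.6]
force: [-0.2, 0.2, -0.1]
opening: 0.0004
```

Call:
arm_command(commands=[1,0,0,0,0,1,0,0,0,0,0.5,0,0,0,0])

```text
clock: 13.35
tool_pos: [0.4556, -0.2254, 0.1378]
orientation: [96.7, 89.4, -6.6]
force: [-0.8, 0.9, 0.8]
opening: 0.0005
```

Call:
arm_command(commands=[1,0,0,0,0])

```text
clock: 13.48
tool_pos: [0.4554, -0.2254, 0.1368]
orientation: [97.0, 89.4, -6.3]
force: [-2.4, 1.5, 3.5]
opening: 0.0002
```

Call:
arm_command(commands=[0.8,0,0,0,0])

```text
clock: 13.6
tool_pos: [0.4554, -0.2254, 0.1363]
orientation: [95.9, 89.4, -7.4]
force: [-3.5, 2.4, 9.4]
opening: 0.0007
```

```bash
cat > r.py <<'E'
import sys,cv2,numpy as np
from plant import *
for i in range(3):
    s=snapshot("scene" if i else "top");o=get_obs();print(round(o["clock"],2),np.round(o["tool_pos"],4),np.round(o["force"],2),np.round(o["moment"],2))
    if i<2:cv2.imwrite(f"pics/{sys.argv[1]}_{i}.png",s["frame"])
E
python3 r.py l4
```

```text
13.65 [ 0.4554 -0.2254  0.1364] [-2.83  1.87  6.84] [0.8  1.17 0.01]
13.7 [ 0.4555 -0.2254  0.1365] [-3.77  1.99  5.85] [0.77 1.14 0.03]
13.75 [ 0.4554 -0.2254  0.1365] [-3.53  2.33  7.06] [0.76 1.19 0.06]
```

Call:
arm_command(commands=[-0.7,0,0,0,0])

```text
clock: 13.88
tool_pos: [0.4555, -0.2254, 0.1373]
orientation: [96.4, 89.4, -6.9]
force: [-0.8, 0.6, 1.9]
opening: 0.0001
```

```bash
python3 r.py l4b
```

```text
13.93 [ 0.4556 -0.2254  0.1374] [-1.85  1.49  2.15] [0.29 0.53 0.01]
13.97 [ 0.4555 -0.2254  0.1373] [-1.96  0.07  1.63] [0.27 0.43 0.03]
14.03 [ 0.4555 -0.2254  0.1372] [-0.62  0.37  2.12] [0.26 0.46 0.02]
```

Call:
arm_command(commands=[-1.2,0,0,0,0])

```text
clock: 14.15
tool_pos: [0.4557, -0.2254, 0.1383]
orientation: [96.2, 89.4, -7.1]
force: [0.4, 0.4, 0.4]
opening: 0.0001
```

```bash
python3 r.py l4c
```

```text
14.2 [ 0.4558 -0.2255  0.1385] [-0.36  0.32  0.99] [ 0.07  0.14 -0.04]
14.25 [ 0.4557 -0.2255  0.1385] [-0.35  0.65  0.8 ] [-0.01  0.08  0.02]
14.3 [ 0.4557 -0.2255  0.1384] [ 0.31 -0.39  1.28] [ 0.03 -0.    0.05]
```

Call:
arm_command(commands=[-1.2,0,0,0,0])

```text
clock: 14.42
tool_pos: [0.4558, -0.2255, 0.1396]
orientation: [95.9, 89.4, -7.4]
force: [0.1, 0.5, 0.3]
opening: -0.0
```

```bash
python3 r.py l4d
```

```text
14.47 [ 0.4559 -0.2255  0.1397] [-0.8  -1.16 -0.19] [-0.   -0.04  0.  ]
14.53 [ 0.4558 -0.2255  0.1397] [-0.46  0.84  0.32] [-0.03 -0.05  0.04]
14.57 [ 0.4558 -0.2255  0.1396] [-0.51  0.52 -0.17] [-0.06 -0.02  0.04]
```

Lid 4 is stiff (about 4–5 N/mm), so it is home. I will repeat lid 3 with steadier readings.

Call:
arm_command(commands=[-15,0,0,0,0,-15,0,0,0,0])

```text
clock: 14.82
tool_pos: [0.4547, -0.2254, 0.1705]
orientation: [95.5, 89.5, -7.8]
force: [1.6, 0.2, 0.0]
opening: 0.0002
```

```bash
python3 g.py 3 -.03 .158
```

```text
clock 14.82 p [ 0.4547 -0.2254  0.1705] F [1.62 0.16 0.05] target [ 0.5763 -0.0565  0.158 ] tool mm [  13.2   79.4 -192.3] axes z,y [-0.23  -0.973 -0.001] [ 0.973 -0.23   0.008]
```

Call:
arm_command(commands=[0,20,-48,0,0,0,20,-48,0,0,0,20,-48,0,0,0,19,-48,0,0,5,0,0,0,0])

```text
clock: 15.45
tool_pos: [0.5823, -0.0523, 0.1755]
orientation: [100.4, 88.9, -3.0]
force: [0.0, -1.4, -0.0]
opening: 0.0006
```

```bash
python3 g.py 3 -.03 .143
```

```text
clock 15.45 p [ 0.5823 -0.0523  0.1755] F [ 0.01 -1.41 -0.01] target [ 0.5763 -0.0564  0.143 ] tool mm [32.4 -5.4  5.6] axes z,y [-0.232 -0.973 -0.003] [ 0.973 -0.232  0.019]
```

Call:
arm_command(commands=[14,-6,5,0,0,14,0,0,0,0,1,0,0,0,0])

```text
clock: 15.82
tool_pos: [0.5737, -0.0572, 0.145]
orientation: [100.6, 89.0, -2.8]
force: [-0.7, -0.6, -0.1]
opening: 0.0005
```

Call:
arm_command(commands=[1,0,0,0,0,0.6,0,0,0,0])

```text
clock: 16.08
tool_pos: [0.5736, -0.0583, 0.1437]
orientation: [100.2, 88.9, -3.3]
force: [0.6, -0.1, -0.3]
opening: 0.0005
```

```bash
python3 r.py l3a
```

```text
16.12 [ 0.5736 -0.0583  0.1437] [ 0.76 -0.1  -0.27] [-0.05  0.05 -0.03]
16.18 [ 0.5737 -0.0581  0.1438] [ 0.45  0.38 -0.37] [0.02 0.08 0.  ]
16.23 [ 0.5738 -0.0581  0.1438] [-0.15  0.5  -0.55] [-0.04  0.09  0.05]
```

Call:
arm_command(commands=[0.5,3,0,0,0,1,0,0,0,0])

```text
clock: 16.48
tool_pos: [0.5773, -0.0587, 0.1428]
orientation: [100.9, 88.9, -2.6]
force: [0.2, -0.5, 0.9]
opening: 0.0007
```

```bash
python3 r.py l3b
```

```text
16.52 [ 0.577  -0.0587  0.1425] [-0.92  0.01  0.33] [-0.02  0.12  0.04]
16.57 [ 0.5769 -0.0587  0.1425] [-0.61 -0.46  0.27] [ 0.    0.02 -0.  ]
16.62 [ 0.5768 -0.0587  0.1425] [ 1.34  0.33 -0.49] [-0.04  0.02 -0.  ]
```

Call:
arm_command(commands=[0.8,0,0,0,0])

```text
clock: 16.75
tool_pos: [0.5769, -0.0587, 0.1418]
orientation: [100.7, 88.9, -2.8]
force: [-0.2, 0.3, -0.0]
opening: 0.0003
```

```bash
python3 r.py l3c
```

```text
16.8 [ 0.5768 -0.0587  0.1416] [-0.53 -0.63 -0.24] [-0.02  0.08  0.01]
16.85 [ 0.5768 -0.0587  0.1416] [ 0.01 -0.32  0.53] [-0.04  0.12  0.03]
16.9 [ 0.5768 -0.0587  0.1417] [ 0.26 -0.29  0.48] [-0.04  0.07  0.  ]
```

Call:
arm_command(commands=[0.8,0,0,0,0])

```text
clock: 17.02
tool_pos: [0.5768, -0.0587, 0.1409]
orientation: [100.6, 88.9, -2.9]
force: [-0.1, 0.6, 0.1]
opening: 0.0007
```

```bash
python3 r.py l3d
```

```text
17.07 [ 0.5768 -0.0587  0.1408] [0.89 0.77 0.39] [-0.02  0.05  0.04]
17.12 [ 0.5768 -0.0587  0.1408] [0.33 0.8  0.3 ] [ 0.05  0.05 -0.  ]
17.18 [ 0.5768 -0.0587  0.1408] [ 0.27 -0.34  0.28] [-0.02  0.03  0.01]
```

Call:
arm_command(commands=[0.8,0,0,0,0])

```text
clock: 17.3
tool_pos: [0.5768, -0.0587, 0.1401]
orientation: [100.6, 88.9, -3.0]
force: [-1.1, 0.4, 1.7]
opening: 0.0002
```

```bash
python3 r.py l3e
```

```text
17.35 [ 0.5768 -0.0587  0.14  ] [0.35 0.84 2.17] [0.05 0.23 0.  ]
17.4 [ 0.5768 -0.0587  0.1402] [ 0.67 -0.75  1.61] [ 0.09  0.36 -0.03]
17.45 [ 0.5768 -0.0587  0.1401] [-1.28  0.03  1.34] [ 0.06  0.33 -0.01]
```

Call:
arm_command(commands=[0.6,0,0,0,0])

```text
clock: 17.58
tool_pos: [0.5768, -0.0587, 0.1397]
orientation: [100.4, 88.9, -3.1]
force: [-1.2, -0.2, 2.9]
opening: 0.0006
```

```bash
python3 r.py l3f
```

```text
17.62 [ 0.5768 -0.0587  0.1397] [-0.95  0.36  2.82] [ 0.13  0.45 -0.05]
17.68 [ 0.5768 -0.0587  0.1397] [-1.74 -0.23  2.51] [ 0.12  0.54 -0.05]
17.73 [ 0.5768 -0.0587  0.1397] [-0.44 -0.1   2.55] [0.13 0.53 0.01]
```

Lid 3 gives about 2.7 N/mm over 2 mm, so it is home. I will now repeat lid 2.

Call:
arm_command(commands=[-15,0,0,0,0,-15,0,0,0,0])

```text
clock: 17.98
tool_pos: [0.5757, -0.0588, 0.1703]
orientation: [98.6, 89.0, -4.9]
force: [-0.3, 0.1, -0.5]
opening: 0.0007
```

```bash
python3 g.py 2 -.03 .158
```

```text
clock 17.98 p [ 0.5757 -0.0588  0.1703] F [-0.3   0.12 -0.52] target [0.4746 0.0838 0.158 ] tool mm [  10.4 -131.8 -115. ] axes z,y [-0.234 -0.972 -0.003] [ 0.972 -0.234  0.017]
```

Call:
arm_command(commands=[0,-44,-38,0,0,0,-44,-38,0,0,0,-43,-38,0,0,5,0,0,0,0])

```text
clock: 18.48
tool_pos: [0.476, 0.0869, 0.169]
orientation: [108.1, 88.5, 4.5]
force: [0.8, 0.2, 0.5]
opening: 0.0005
```

```bash
python3 g.py 2 -.03 .140
```

```text
clock 18.48 p [0.476  0.0869 0.169 ] F [0.79 0.21 0.5 ] target [0.4747 0.0839 0.14  ] tool mm [29.  -1.3  3.5] axes z,y [-0.235 -0.972 -0.008] [ 0.972 -0.236  0.024]
```

Call:
arm_command(commands=[13,-1,3,0,0,13,0,0,0,0,0,0,0,0,0])

```text
clock: 18.85
tool_pos: [0.4757, 0.0831, 0.1419]
orientation: [108.5, 88.5, 4.9]
force: [0.5, -0.6, 0.4]
opening: 0.0004
```

```bash
python3 g.py 2 -.03 .138
```

```text
clock 18.85 p [0.4757 0.0831 0.1419] F [ 0.5  -0.56  0.41] target [0.4747 0.0839 0.138 ] tool mm [ 3.9 -1.3 -0.5] axes z,y [-0.237 -0.972 -0.008] [ 0.971 -0.237  0.025]
```

Call:
arm_command(commands=[1,0,0,0,0,1,0,0,0,0])

```text
clock: 19.1
tool_pos: [0.4764, 0.082, 0.1395]
orientation: [107.0, 88.5, 3.1]
force: [0.0, -0.6, 0.2]
opening: 0.0006
```

```bash
python3 r.py l2a
```

```text
19.15 [0.4763 0.0821 0.1395] [ 0.3  -0.82 -0.45] [-0.03  0.14 -0.05]
19.2 [0.4763 0.0822 0.1396] [-0.15  0.19 -0.16] [-0.02  0.09 -0.04]
19.25 [0.4763 0.0823 0.1397] [0.28 0.74 0.34] [0.04 0.05 0.02]
```

Call:
arm_command(commands=[1,0,0,0,0])

```text
clock: 19.38
tool_pos: [0.4764, 0.0824, 0.1389]
orientation: [107.8, 88.5, 4.0]
force: [-0.6, -0.1, -0.2]
opening: 0.0004
```

```bash
python3 r.py l2b
```

```text
19.43 [0.4764 0.0824 0.1387] [-0.4   0.11  0.03] [-0.03  0.16 -0.01]
19.48 [0.4763 0.0824 0.1387] [-0.16  0.35 -0.36] [-0.05  0.06  0.01]
19.52 [0.4763 0.0824 0.1388] [-0.34  0.44  0.48] [-0.05  0.09 -0.01]
```

Call:
arm_command(commands=[0.8,0,0,0,0])

```text
clock: 19.65
tool_pos: [0.4763, 0.0824, 0.138]
orientation: [107.7, 88.5, 3.9]
force: [0.1, -0.0, 0.5]
opening: 0.0005
```

```bash
python3 r.py l2c
```

```text
19.7 [0.4763 0.0824 0.1379] [-0.54 -0.33 -0.73] [-0.    0.11 -0.02]
19.75 [0.4763 0.0824 0.1379] [-1.14  0.33 -0.42] [-0.02  0.09 -0.04]
19.8 [0.4763 0.0824 0.1379] [-0.47  0.06 -0.62] [-0.01  0.07  0.03]
```

Call:
arm_command(commands=[0.8,0,0,0,0])

```text
clock: 19.92
tool_pos: [0.4763, 0.0824, 0.1372]
orientation: [107.6, 88.5, 3.9]
force: [0.2, 0.3, -0.9]
opening: 0.0002
```

```bash
python3 r.py l2d
```

```text
19.98 [0.4762 0.0824 0.137 ] [-0.08  0.31  0.3 ] [0.06 0.09 0.02]
20.02 [0.4762 0.0824 0.137 ] [-1.04  0.7  -0.1 ] [-0.02  0.04  0.01]
20.07 [0.4763 0.0824 0.1371] [0.34 0.39 0.07] [-0.03  0.06 -0.04]
```

Call:
arm_command(commands=[0.8,0,0,0,0])

```text
clock: 20.2
tool_pos: [0.4763, 0.0824, 0.1363]
orientation: [107.6, 88.5, 3.8]
force: [0.9, 0.2, 0.5]
opening: 0.0005
```

```bash
python3 r.py l2e
```

```text
20.25 [0.4763 0.0824 0.1361] [ 0.51  0.92 -0.25] [-0.    0.01 -0.03]
20.3 [0.4763 0.0824 0.1363] [ 0.19 -0.08  1.06] [ 0.    0.11 -0.  ]
20.35 [0.4763 0.0824 0.1363] [ 0.4   0.34 -0.19] [0.03 0.07 0.05]
```

Lid 2 shows no contact at 0.1363 m, and earlier it read 5.9 N at 0.1342 m, so it is home. That leaves lid 1, which I will repeat with finer steps.

Call:
arm_command(commands=[-15,0,0,0,0,-15,0,0,0,0,-5,18,-46,0,0,0,18,-46,0,0,0,18,-46,0,0])

```text
clock: 20.98
tool_pos: [0.5624, 0.2046, 0.1811]
orientation: [111.4, 88.3, 7.5]
force: [0.6, 0.4, 0.7]
opening: 0.0004
```

Call:
arm_command(commands=[0,18,-48,0,0,0,0,0,0,0])

```text
clock: 21.22
tool_pos: [0.5941, 0.2509, 0.1838]
orientation: [111.9, 88.2, 8.1]
force: [-1.5, -0.3, -1.3]
opening: 0.0003
```

```bash
python3 g.py 1 -.03 .140
```

```text
clock 21.23 p [0.5941 0.2509 0.1838] F [-1.53 -0.33 -1.31] target [0.5913 0.247  0.14  ] tool mm [43.6 -3.1  5. ] axes z,y [-0.239 -0.971 -0.012] [ 0.971 -0.239  0.029]
```

Call:
arm_command(commands=[16,-4,5,0,0,16,0,0,0,0,9,1,0,0,0,0,0,0,0,0])

```text
clock: 21.72
tool_pos: [0.5893, 0.2443, 0.1405]
orientation: [111.2, 88.3, 7.3]
force: [0.6, 0.3, -0.2]
opening: 0.0004
```

```bash
python3 g.py 1 -.03 .138; python3 r.py l1a
```

```text
clock 21.73 p [0.5893 0.2443 0.1405] F [ 0.63  0.34 -0.22] target [0.5913 0.247  0.138 ] tool mm [ 2.6  1.2 -3. ] axes z,y [-0.24  -0.971 -0.011] [ 0.97  -0.24   0.028]
21.77 [0.5895 0.2445 0.141 ] [0.44 0.36 0.65] [-0.04  0.17 -0.02]
21.82 [0.5899 0.2449 0.1415] [ 0.68  0.36 -1.19] [-0.01  0.11 -0.03]
21.88 [0.5901 0.2451 0.1418] [-0.29  0.34 -0.18] [-0.    0.13  0.02]
```

Last approach to lid 1, about 6 mm down to 0.136, then small read steps.

Call:
arm_command(commands=[2,1,-2,0,0,1,0,0,0,0,1,0,0,0,0,1,0,0,0,0])

```text
clock: 22.38
tool_pos: [0.5924, 0.2475, 0.1379]
orientation: [114.8, 88.0, 10.9]
force: [-0.5, 0.3, 0.2]
opening: 0.0008
```

```bash
python3 r.py l1b
```

```text
22.43 [0.5924 0.2474 0.1377] [-0.37 -0.25 -0.23] [-0.04  0.12  0.02]
22.48 [0.5924 0.2474 0.1377] [-0.11  0.68 -0.19] [-0.03  0.13  0.02]
22.52 [0.5924 0.2474 0.1378] [0.38 0.21 0.33] [-0.08  0.12  0.01]
```

Call:
arm_command(commands=[0.8,0,0,0,0])

```text
clock: 22.65
tool_pos: [0.5925, 0.2474, 0.1371]
orientation: [114.6, 88.0, 10.8]
force: [0.8, 0.6, -0.7]
opening: 0.0005
```

```bash
python3 r.py l1c
```

```text
22.7 [0.5924 0.2474 0.1369] [-0.79  0.32 -1.23] [0.   0.1  0.02]
22.75 [0.5924 0.2473 0.1369] [-0.22  0.35 -0.31] [-0.05  0.12 -0.02]
22.8 [0.5924 0.2474 0.137 ] [0.9  0.92 0.29] [-0.06  0.1   0.02]
```

Call:
arm_command(commands=[0.8,0,0,0,0])

```text
clock: 22.92
tool_pos: [0.5924, 0.2474, 0.1362]
orientation: [114.5, 88.1, 10.7]
force: [0.2, -0.0, -0.6]
opening: 0.0005
```

```bash
python3 r.py l1d
```

```text
22.98 [0.5923 0.2474 0.136 ] [-0.82  0.16  0.41] [-0.06  0.13 -0.02]
23.02 [0.5923 0.2474 0.1361] [-0.    0.23  0.24] [-0.    0.09  0.02]
23.07 [0.5924 0.2474 0.1361] [-0.79  0.26  0.19] [-0.02  0.18  0.03]
```

Call:
arm_command(commands=[0.8,0,0,0,0])

```text
clock: 23.2
tool_pos: [0.5924, 0.2474, 0.1353]
orientation: [114.5, 88.1, 10.7]
force: [0.9, -0.8, -0.5]
opening: 0.0005
```

```bash
python3 r.py l1e
```

```text
23.25 [0.5923 0.2474 0.1351] [0.35 0.53 0.05] [-0.03  0.12 -0.02]
23.3 [0.5923 0.2473 0.1352] [-0.32  0.87  0.22] [-0.05  0.14 -0.01]
23.35 [0.5924 0.2474 0.1352] [-0.75  0.68 -0.89] [-0.01  0.08  0.02]
```

Call:
arm_command(commands=[0.8,0,0,0,0])

```text
clock: 23.48
tool_pos: [0.5924, 0.2474, 0.1345]
orientation: [114.4, 88.1, 10.6]
force: [0.2, 0.8, 0.4]
opening: 0.0006
```

```bash
python3 r.py l1f
```

```text
23.52 [0.5923 0.2473 0.1343] [-0.57 -0.34  0.07] [-0.02  0.15 -0.02]
23.57 [0.5923 0.2473 0.1343] [ 0.04  0.54 -0.19] [0.   0.06 0.04]
23.62 [0.5923 0.2473 0.1343] [0.11 0.13 0.5 ] [-0.01  0.08  0.03]
```

Call:
arm_command(commands=[0.8,0,0,0,0])

```text
clock: 23.75
tool_pos: [0.5924, 0.2474, 0.1336]
orientation: [114.3, 88.1, 10.4]
force: [-0.5, 0.2, 0.4]
opening: 0.0008
```

```bash
python3 r.py l1g
```

```text
23.8 [0.5923 0.2473 0.1334] [0.01 0.05 0.18] [-0.04  0.13  0.  ]
23.85 [0.5923 0.2473 0.1334] [-0.21 -0.16  0.38] [0.02 0.12 0.01]
23.9 [0.5923 0.2473 0.1335] [ 0.29  0.38 -0.67] [-0.06  0.15 -0.01]
```

Call:
arm_command(commands=[0.8,0,0,0,0])

```text
clock: 24.02
tool_pos: [0.5924, 0.2474, 0.1328]
orientation: [114.2, 88.1, 10.3]
force: [-0.6, 0.5, 1.1]
opening: 0.0002
```

```bash
python3 r.py l1h
```

```text
24.07 [0.5924 0.2473 0.1327] [-0.35  0.71  2.06] [-0.03  0.21 -0.  ]
24.12 [0.5924 0.2474 0.1328] [-0.22 -0.24  1.42] [-0.02  0.27 -0.  ]
24.18 [0.5924 0.2474 0.1328] [-0.98 -0.4   0.91] [-0.05  0.26 -0.03]
```

Call:
arm_command(commands=[0.8,0,0,0,0])

```text
clock: 24.3
tool_pos: [0.5925, 0.2474, 0.1322]
orientation: [114.2, 88.1, 10.4]
force: [-1.6, -0.4, 3.1]
opening: 0.0004
```

```bash
python3 r.py l1i
```

```text
24.35 [0.5924 0.2474 0.1321] [-0.17 -0.19  2.45] [-0.09  0.51  0.02]
24.4 [0.5925 0.2473 0.1321] [-0.81  0.3   1.84] [-0.03  0.6   0.02]
24.45 [0.5924 0.2474 0.1322] [-1.53 -0.4   2.34] [-0.08  0.56  0.04]
```

Call:
arm_command(commands=[0.8,0,0,0,0])

```text
clock: 24.58
tool_pos: [0.5924, 0.2474, 0.1316]
orientation: [114.3, 88.1, 10.4]
force: [-2.6, -1.4, 4.3]
opening: 0.0001
```

```bash
python3 r.py l1j
```

```text
24.62 [0.5924 0.2474 0.1315] [-1.71  0.16  3.45] [-0.06  0.81 -0.01]
24.68 [0.5924 0.2474 0.1315] [-2.29 -0.74  4.79] [-0.1   0.91 -0.01]
24.73 [0.5925 0.2474 0.1315] [-1.62  0.79  4.82] [-0.1   0.9  -0.05]
```

All the stiffnesses look alike except lid 4, which was soft first and then hard. The saved pictures, pressed against released, can show whether it tilted.

Run:
```python
import cv2,numpy as np
C={1:(398,178,"l1g","l1j"),3:(300,210,"l3d","l3f"),4:(224,200,"l4d","l4")}
rows=[]
for k,(u,v,a,b) in C.items():
    A=cv2.imread(f"pics/{a}_1.png");B=cv2.imread(f"pics/{b}_1.png")
    s=np.s_[v-28:v+22,u-25:u+25]
    D=cv2.absdiff(A[s],B[s]);low=np.s_[v-12:v+18,u-18:u+18]
    print(k,"mean diff lid area",cv2.absdiff(A[low],B[low]).mean().round(2),(cv2.absdiff(A[low],B[low]).max(2)>20).sum())
    rows.append(np.hstack([cv2.resize(x,(200,200),interpolation=cv2.INTER_NEAREST) for x in(A[s],B[s],np.clip(D.astype(int)*3,0,255).astype(np.uint8))]))
cv2.imwrite("pics/cmp.png",np.vstack(rows))
```

```text
1 mean diff lid area 2.49 0
3 mean diff lid area 2.21 0
4 mean diff lid area 3.63 27
```

View pics/cmp.png

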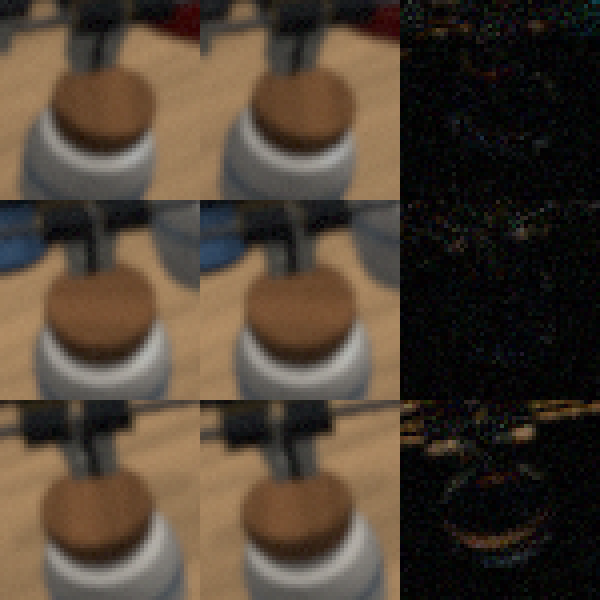

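Lid 4 clearly tilts under the press: its front rim rises by a pixel or more (diff arc near (500,540)), while lids 1 and 3 do not move. Lid 4 is the loose one. I will go to its middle.

Call:
arm_command(commands=[-15,0,0,0,0,-15,0,0,0,0,-10,0,0,0,0,0,1,50,0,0,0,1,50,0,0])

```text
clock: 25.35
tool_pos: [0.5702, 0.1506, 0.1738]
orientation: [115.3, 87.9, 11.6]
force: [0.2, 0.6, 0.7]
opening: 0.0008
```

Call:
arm_command(commands=[0,1,50,0,0,0,1,50,0,0,0,1,50,0,0,0,1,50,0,0,0,1,50,0,0])

```text
clock: 25.98
tool_pos: [0.515, -0.1002, 0.1741]
orientation: [115.8, 87.6, 12.3]
force: [0.9, -0.8, 0.5]
opening: 0.0004
```

```bash
python3 g.py 4 0 .16
```

```text
clock 25.98 p [ 0.515  -0.1002  0.1741] F [ 0.9  -0.77  0.55] target [ 0.4834 -0.2343  0.16  ] tool mm [1.16e+01 1.00e-01 1.38e+02] axes z,y [-0.233 -0.972 -0.018] [ 0.972 -0.234  0.038]
```

Call:
arm_command(commands=[0,1,46,0,0,0,2,46,0,0,0,2,45,0,0,0,0,0,0,0])

```text
clock: 26.48
tool_pos: [0.4863, -0.2416, 0.1749]
orientation: [114.2, 87.3, 10.5]
force: [-0.6, 0.8, -1.1]
opening: 0.0002
```

```bash
python3 g.py 4 .005 .145
```

```text
clock 26.48 p [ 0.4863 -0.2416  0.1749] F [-0.58  0.84 -1.1 ] target [ 0.4883 -0.2355  0.145 ] tool mm [30.1 -0.8 -5.8] axes z,y [-0.236 -0.972 -0.019] [ 0.971 -0.237  0.042]
```

Call:
arm_command(commands=[13,0,-5,0,0,13,0,0,0,0,2,0,0,0,0,0,0,0,0,0])

```text
clock: 26.98
tool_pos: [0.4893, -0.234, 0.1452]
orientation: [114.8, 87.3, 11.2]
force: [-0.7, 0.2, -0.6]
opening: 0.0006
```

```bash
python3 g.py 4 .005 .140
```

```text
clock 26.98 p [ 0.4893 -0.234   0.1452] F [-0.72  0.21 -0.63] target [ 0.4883 -0.2355  0.14  ] tool mm [ 5.1 -0.9  1.8] axes z,y [-0.234 -0.972 -0.019] [ 0.971 -0.235  0.042]
```

Call:
arm_command(commands=[2,-1,2,0,0,2,0,0,0,0,2,0,0,0,0])

```text
clock: 27.35
tool_pos: [0.489, -0.2355, 0.1402]
orientation: [113.3, 87.3, 9.9]
force: [-4.5, 2.4, 14.8]
opening: 0.0004
```

Call:
arm_command(commands=[1.5,0,0,0,0,1.5,0,0,0,0])

```text
clock: 27.6
tool_pos: [0.49, -0.2361, 0.1404]
orientation: [111.1, 87.1, 7.6]
force: [-3.4, 2.9, 12.8]
opening: 0.0004
```

Call:
arm_command(commands=[2,0,0,0,0])

```text
clock: 27.72
tool_pos: [0.4904, -0.2362, 0.1403]
orientation: [110.1, 87.0, 6.7]
force: [-5.5, 4.6, 17.4]
opening: 0.0004
```

Call:
arm_command(commands=[2,0,0,0,0])

```text
clock: 27.85
tool_pos: [0.4905, -0.2363, 0.1402]
orientation: [109.5, 87.0, 6.2]
force: [-7.2, 4.8, 17.5]
opening: 0.0002
```

Call:
arm_command(commands=[-4,-5,-1,0,0,2,-1,0,0,0,2,0,0,0,0])

```text
clock: 28.22
tool_pos: [0.485, -0.234, 0.1405]
orientation: [109.2, 86.9, 5.8]
force: [-1.6, 0.1, 2.5]
opening: 0.0007
```

Call:
arm_command(commands=[2,-0.3,0,0,0])

```text
clock: 28.35
tool_pos: [0.4848, -0.2342, 0.1393]
orientation: [108.5, 86.9, 5.1]
force: [-6.1, 3.8, 17.2]
opening: 0.0007
```

Call:
arm_command(commands=[2.5,-0.3,0,0,0])

```text
clock: 28.48
tool_pos: [0.4848, -0.2342, 0.1379]
orientation: [107.8, 86.9, 4.5]
force: [-5.0, 6.2, 17.8]
opening: 0.0006
```

Call:
arm_command(commands=[2.5,-0.3,0,0,0])

```text
clock: 28.6
tool_pos: [0.4848, -0.2342, 0.1367]
orientation: [107.3, 86.9, 4.1]
force: [-5.6, 5.6, 17.4]
opening: 0.0006
```

Call:
arm_command(commands=[2.5,-0.3,0,0,0])

```text
clock: 28.72
tool_pos: [0.4851, -0.2342, 0.1356]
orientation: [106.7, 86.8, 3.4]
force: [-6.5, 6.2, 18.0]
opening: 0.0001
```

Call:
arm_command(commands=[2.5,-0.3,0,0,0])

```text
clock: 28.85
tool_pos: [0.4853, -0.2342, 0.1351]
orientation: [105.9, 86.7, 2.7]
force: [-9.7, 9.2, 30.0]
opening: 0.0003
```

Call:
arm_command(commands=[2.2,-0.3,0,0,0])

```text
clock: 28.98
tool_pos: [0.4853, -0.2342, 0.1352]
orientation: [105.1, 86.7, 2.0]
force: [-9.3, 7.8, 27.5]
opening: 0.0002
```

Force rose sharply and the descent stopped at 5 mm, so the lid is on its rim. I will lift off and take a check picture.

Call:
arm_command(commands=[-6,0,0,0,0,-40,0,0,0,0,-50,0,0,0,0,-30,0,0,0,0,0,-30,50,0,0])

```text
clock: 29.6
tool_pos: [0.4388, -0.2759, 0.261]
orientation: [104.7, 86.8, 1.8]
force: [-0.5, -1.3, 0.7]
opening: 0.0003
```

Call:
arm_command(commands=[0,-20,30,0,0,0,0,0,0,0,0,0,0,0,0])

```text
clock: 29.98
tool_pos: [0.4104, -0.3027, 0.2591]
orientation: [104.9, 86.9, 1.8]
force: [0.6, -0.3, 0.2]
opening: 0.0003
```

```bash
python3 r.py end
python3 - <<'E'
import cv2,numpy as np,pickle
S=pickle.load(open("s0.pkl","rb"));A=S["scene"]["frame"];B=cv2.imread("pics/end_1.png")
s=np.s_[130:300,100:430]
D=np.clip(cv2.absdiff(A,B)[s].astype(int)*3,0,255).astype(np.uint8)
cv2.imwrite("pics/endcmp.png",cv2.resize(np.vstack([B[s],D]),(580,598)))
E
```

```text
30.02 [ 0.4105 -0.3026  0.259 ] [-0.22 -0.35 -0.77] [-0.01  0.18  0.03]
30.07 [ 0.4107 -0.3024  0.2591] [ 0.05  0.49 -0.08] [-0.06  0.18 -0.03]
30.12 [ 0.4108 -0.3023  0.2591] [ 0.49 -0.87  0.29] [-0.01  0.13  0.04]
```

View pics/endcmp.png

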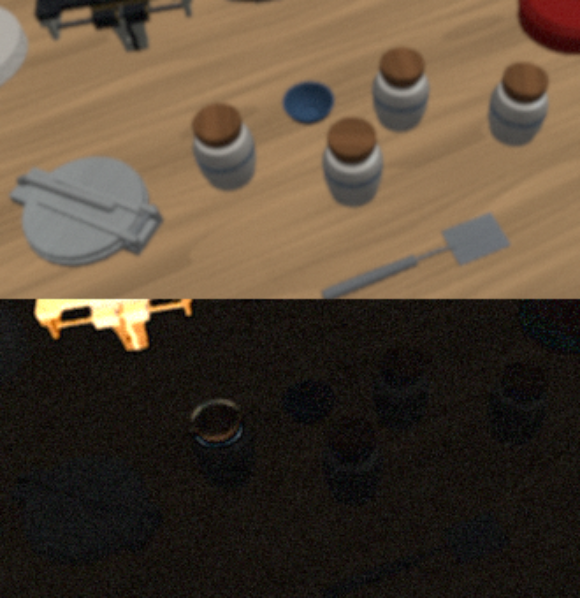

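The picture shows that only lid 4, at (218,125) in the view, changed and went lower. The other lids, the bowl, the press and the spatula are unchanged, and the arm is clear.

```bash
python3 -c "
from plant import *
close_job()"
```

```text
the job is handed in; nothing more can be done
```

I found the loose lid, pressed it home and handed the job in at about 30 s of the 54 s allowed. It is the one on the robot's right, near (0.48, -0.23).

- **Finding it:** I pressed each lid near its edge with the closed fingertips. The other three read no more than about 6 N.
    - The spring readings alone did not tell the lids apart clearly.
    - Pressed-against-released pictures settled it: the loose lid tilted, while two of the others did not. I had no pressed picture of the fourth, near (0.50, 0.08), but it gave no more than 2.1 mm at 5.9 N.
    - The loose lid briefly read 9.4 N during its edge test, still under the 14 N limit.
- **Seating it:** My first press in the middle had drifted about 7 mm off-centre and did not move the lid. I re-centred, and it slid from about 0.140 to 0.135 m at about 18 N, then stopped hard on the rim.
- **Force at the end:** The force peaked at 30 N when the lid stopped on its rim, above the 17 to 23 N suggested. It read 27.5 N one row later, with no further movement, and then I lifted off.
- **Last checks:** The final picture differs from the first only at that lid, which sits lower. The other lids, bowl, tortilla press and spatula look unmoved; the warmer was only partly in view. The arm was about 12 cm above the lids, with only noise on the force reading.
- **Not checked:** I did not press the seated lid again to confirm it no longer rocks.

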